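Show the port stud to the bench camera in the flap's mirror

TASK

Take the black ceramic resistor block off the spring-loaded steel flap and lay it flat in the shallow metal tray, the same way up. Then lift the flap by its bar handle to the angle at which its polished underside shows the brass stud in the test port in the middle of the level bench camera's view, and finish while still holding the handle with the flap steady at that angle, because it springs shut when let go. Leave everything else where it stands.

Things in the scene. Friction and masses are not known exactly. Their poses are not given: they have to be found in the camera images.
- resistor: loose black ceramic resistor block 22 (x) x 50 (y) x 20 (z) mm with a thin metal band near each end, about 80 g; lies flat across the closed flap at the start, between the flap's hinge and its bar handle, roughly parallel to the bar. Origin: centre of its underside.
- tray: shallow open aluminium tray fixed to the bench beside the port block (left or right), outside 150 (x) x 130 (y) x 22 mm high, walls and floor 3 to 4 mm thick, empty. Origin: centre of its underside.
- port_block: grey steel test-port block fixed to the bench, 150 (x) x 130 (y) x 60 (z) mm. Its +x points from the flap's hinge to the camera. A round port 54 mm across, 17 mm deep opens in its top under the flap. Origin: centre of its underside. In its frame (mm): hinge line along y at x -60, z 61; brass stud at x 15, y 0, z 45.
- flap: sprung steel flap over the port, 110 mm from hinge to free edge, 94 wide, 4 thick. Origin: middle of the hinge line; x to the free edge (nearer the camera), z out of its upper face; z's angle from vertical is the flap angle: 0 shut, up to 1.5 rad. Spring (0.1 N m + 0.12 per rad) and 0.2 kg shut it: 2 to 4 N at the bar. The mirror is its polished underside, whose plane contains the hinge line.
- hinge_mid (a point): middle of the flap's hinge line, 61 mm above the bench; the line runs along the port block's y axis.
- handle (a point): middle of the bar axis of the flap's handle: a steel staple on the flap's upper face, round bar 10 mm thick parallel to the hinge, legs 76 mm apart. Flap shut: 88 mm from the hinge line towards the camera, 42 mm above it (103 mm above the bench, 38 above the flap's top). It turns with the flap; being round it can turn between pads that pinch it from above.
- marker (a point): centre of the face of the brass stud (10 mm across) on the port's floor: the marker, 75 mm from the hinge line towards the camera and 16 mm below it.
- lens (a point): centre of the front glass (26 mm across) of the small black bench camera (head 60 x 44 x 44 mm) on a post. Fixed to the bench, facing the port block squarely, directly over the block's x axis; it looks level along its own -x: its line of sight is the horizontal line through this point along the block's -x. Its height (95 to 123 mm) and distance vary.
- marker_image (a point): not a solid thing: where the stud's mirror image lies (the stud reflected in the plane of the flap's underside). At flap angle t it is 77 mm from the hinge line, raised 2 t + 0.21 rad from the direction towards the camera. The camera sees the stud in mid-picture when this point is at the lens's height, with t between about 0.9 and 1.3 rad.
- pulse_counter: bystander, loose: cream plastic box 110 x 120 x 65 mm, underside centre. Leave it alone.
- union: bystander, loose: brass pipe union standing on end, 50 mm tall, 38 mm across, underside centre. Leave it alone.
- bracket: bystander, loose: silver L-shaped sheet bracket, foot 70 x 34 mm, upright 54 mm tall, underside centre. Leave it alone.
- screwdriver: bystander, loose: screwdriver lying on the bench. Leave it alone.
- mug: bystander, loose: white mug 92 mm tall, 80 mm across, underside centre. Leave it alone.
- spanner: bystander, loose: open spanner lying on the bench. Leave it alone.
- spacer: bystander, loose: dark steel ring 56 mm across, 18 mm high, underside centre. Leave it alone.
Things that resemble listed ones, but are neither listed nor needed, are in the scene too. Several things look just like the tray: the one meant starts farthest to the robot's right. Of the things shaped like the resistor, the black one is meant.

How it is judged (in metres and radians):
On the way, in this order (a step that is already met when the one before it is completed fails the run):
1. the resistor block lies flat and released in the tray, the flap still shut (x of resistor in the frame of tray between -0.075 and 0.075 m and y of resistor in the frame of tray between -0.065 and 0.065 m and z of resistor in the frame of tray between -0.001 and 0.008 m and angle between resistor's own z axis and vertical below 0.12 rad and contact force between resistor and the fingers below 0.1 N and linear speed of resistor below 0.03 m/s and angle between flap's own z axis and vertical below 0.15 rad), for 0.2 s.
2. the flap is lifted by its handle (angle between flap's own z axis and vertical above 0.6 rad and contact force between flap and the fingers above 0.5 N and distance between the grasp point and handle below 0.045 m), for 0.1 s.
At the end, for the whole second after the job is handed in: The stud's mirror image is within 8 mm of the camera's line of sight; the flap is steady (under 0.05 rad/s), held by fingers (over 0.5 N, grasp point within 45 mm of the bar's middle); the resistor block lies flat and released on the tray floor (z of marker_image in the frame of lens between -0.008 and 0.008 m and y of marker_image in the frame of lens between -0.008 and 0.008 m and x of marker_image in the frame of lens below 0 m and angle between flap's own z axis and vertical between 0.8 and 1.4 rad and angular speed of flap below 0.05 rad/s and contact force between flap and the fingers above 0.5 N and distance between the grasp point and handle below 0.045 m and x of resistor in the frame of tray between -0.075 and 0.075 m and y of resistor in the frame of tray between -0.065 and 0.065 m and z of resistor in the frame of tray between -0.001 and 0.008 m and angle between resistor's own z axis and vertical below 0.12 rad and contact force between resistor and the fingers below 0.1 N and linear speed of resistor below 0.03 m/s); the arm keeps its last pose, push and grip.
It fails at once if a bystander is moved more than 25 mm (distance of any of pulse_counter, union, bracket, screwdriver, mug, spanner, spacer from where it was at the start of the episode above 0.025 m).
It fails at once if the resistor block is tipped over (more than about 50 degrees) (angle between resistor's own z axis and vertical above 0.9 rad).
It also fails if it takes over 51 s, if anything falls off the work surface, if the arm or the gripper's body presses on something with over 40 N, if the wrist force passes 120 N, or if a joint passes its speed limit or range.

ROBOT

A 7-joint arm with a two-finger parallel gripper is mounted at the origin on the work surface. World frame = base frame: x ahead of the robot, y to its left, z up, the work surface at z = 0. Lengths are in m, angles in degrees, forces in N, time in s.
With the tool pointing down it reaches from about 0.4 to 0.925 m from the base axis. Payload 5.6 kg.
Tool frame: the origin (TCP) lies at the very end of the fingers, on their centre line; the grasp point (between the pads) lies 19 mm behind it; y points along the fingers, x is the direction in which the jaws open and shut, and the axes are right-handed (so a half turn about y gives the same grasp; the last joint's range is limited). The gripper opens to 85 mm and grips with 20 to 120 N. Pads are 22 mm wide; open, the fingers measure 114 mm over their backs; the gripper's body (76 mm by 85 mm) begins 54 mm behind the grasp point. The pads swing forward as they close: fully open they stand 13 mm farther back than shut.
Start: joints at [-68.755, 26.786, -0.665, 91.828, 0.344, 61.387, -3.226], TCP at [0.261, 0.595, 0.231] pointing down, gripper open.
Joint ranges: [-144.91, 144.91], [-17.63, 115.5], [-89.93, 88.59], [15.96, 139.68], [-74.01, 254.01], [8.47, 105.57], [-167.45, 167.45]. Speed limits (degrees/s): [147.25, 147.25, 180, 180, 180, 180, 180].

INTERFACE

Orientations are given as a 3x3 rotation matrix whose columns are the frame's x, y, z axes.
In Python, from plant import env, optics, ticket gives the robot as it stands. The module is installed in compiled form; this text tells all that it offers.
- The arm moves only by the shell command python3 -m crank 'ROWS' [FORCE]. ROWS is JSON, one flat list of numbers, 7 for each row, row after row: the opening, from -1 (shut) to 1 (fully open), then the shift along the tool's x, y, z in m, then the turn, a rotation vector about the tool's x, y, z in rad. A call has 1 to 20 rows; each row shifts and turns the pose as measured when the row begins, along the tool's axes as they then stand; what a row does not reach is not made up. A row lasts 1/10 s, in which the tool goes at most 50 mm and 8.59 degrees, less where a joint would pass 70% of its speed; a pose out of reach is approached as far as the arm can. A call with a gripper value outside its range is refused whole. The fingers move at their own pace and stop on an object; FORCE is the grip in N (left out, the last holds). Time passes only in rows, so rows that do not move let the fingers close. It gives the time, the measured TCP pose, the force and the opening at its end, in the units of the state.
- env.get_state(): the state, without advancing time (a new reading comes with each control period).
- optics.get_image(name): name is "side" or "top"; returns a dict with "pixels" (400x640x3 uint8, blue, green, red), "camera_matrix" (3x3 intrinsics, pixels), "origin" and "orientation" of the camera in the world. Camera axes: x right, y down, z forward; pixel columns grow to the right and rows downward; lengths in m; the calibration is good to about 2 mm. A picture is of the moment at which its call begins. There is no depth.
- ticket.sign_off(): hands the job in, once; it reports no verdict.
The state is a dict: "time": time; "q": joint angles; "qd": joint speeds; "effort": joint torques, N m; "eef_pos": TCP position; "tcp_rot": TCP orientation; "ft_force": force on the tool from outside, world axes, zero at the start; "torque": the same for the moment, N m; "width": finger opening in m.
Only numpy, scipy, OpenCV 4.12 (cv2) and the standard library are available. Lean on these libraries where they do the work, as an engineer would, in place of code of your own. Each camera call takes 0.05 s, during which the arm holds its last target. There are 200 camera calls.

## Working session

There is one attempt and no reset: what is moved stays moved. The work goes in short steps, Python scripts to look and compute and a shell command to move; the robot and the scene stay as the last step left them, time stands still between calls to the robot, and variables do not carry over. Pictures are saved under pics/ and viewed, about 8 in all and at most 12, crops included, and the job is handed in when it is done.

```bash
mkdir -p pics; cat > h.py <<'E'
import numpy as np,cv2
from plant import env,optics,ticket
def grab(n):
    d=optics.get_image(n);return d
def ray(d,u,v):
    K=np.array(d["camera_matrix"]);R=np.array(d["orientation"]);o=np.array(d["origin"])
    r=R@np.linalg.solve(K,[u,v,1.]);return o,r/np.linalg.norm(r)
def onz(d,u,v,z):
    o,r=ray(d,u,v);return o+r*(z-o[2])/r[2]
def proj(d,p):
    K=np.array(d["camera_matrix"]);R=np.array(d["orientation"]);o=np.array(d["origin"])
    c=K@(R.T@(np.array(p)-o));return c[:2]/c[2]
def tri(d1,p1,d2,p2):
    o1,r1=ray(d1,*p1);o2,r2=ray(d2,*p2)
    s=np.linalg.lstsq(np.c_[r1,-r2],o2-o1,rcond=None)[0]
    a,b=o1+s[0]*r1,o2+s[1]*r2;return (a+b)/2,np.linalg.norm(a-b)
E
python3 - <<'E'
from h import *
import pickle
np.set_printoptions(precision=4,suppress=True)
for n in("top","side"):
    d=grab(n);pickle.dump(d,open(n+"0.pkl","wb"));cv2.imwrite(f"pics/{n}0.png",d["pixels"])
    print(n,d["origin"],d["orientation"],d["camera_matrix"])
s=env.get_state();print(s["eef_pos"],s["tcp_rot"],s["time"],s["width"],s["ft_force"])
E
```

```text
top [ 0.3175 -0.0011  1.1885] [[-0.0191 -0.9866  0.1621]
 [-0.9998  0.0196  0.0014]
 [-0.0046 -0.1621 -0.9868]] [[364.2292   0.     322.3351]
 [  0.     364.2292 198.5908]
 [  0.       0.       1.    ]]
side [ 0.1082 -1.1908  0.9707] [[ 0.9396 -0.2091  0.2711]
 [-0.3416 -0.518   0.7842]
 [-0.0236 -0.8294 -0.5581]] [[435.745    0.     317.5377]
 [  0.     435.745  197.373 ]
 [  0.       0.       1.    ]]
[0.2612 0.5947 0.2304] [[ 0.4022 -0.0005 -0.9156]
 [ 0.9156 -0.0015  0.4022]
 [-0.0016 -1.     -0.0001]] 0.1 0.08516771825604497 [-0.4195  0.1586 -0.0939]
```

View pics/top0.png

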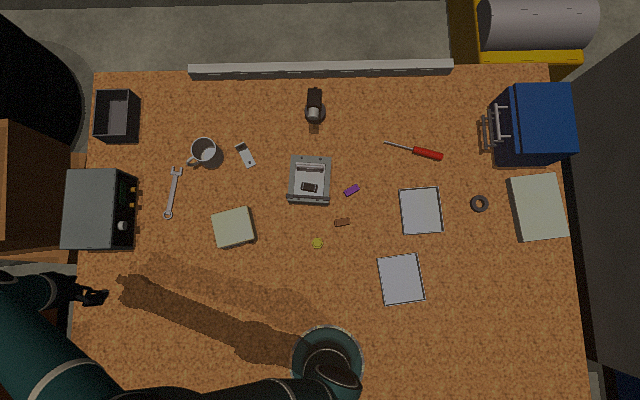

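View pics/side0.png

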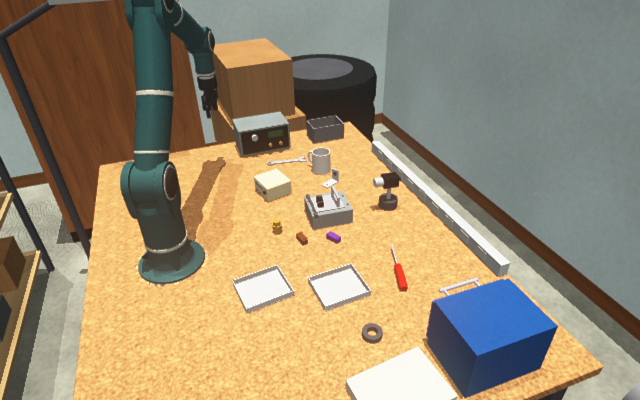

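The top view shows the port block at (310,180) with the camera at (315,105), up the image (+x). Tray-like things are at (421,210) and (401,279); (538,207) is a larger cream board. Resistor-like things are black on the flap (309,187), brown (342,222) and purple (352,190). I'm choosing the black one and the tray at (421,210), which I'll check in a crop.

```bash
python3 - <<'E'
from h import *
import pickle
np.set_printoptions(precision=4,suppress=True)
t=pickle.load(open("top0.pkl","rb"));s=pickle.load(open("side0.pkl","rb"))
a=cv2.resize(t["pixels"][80:230,270:370],None,fx=4,fy=4,interpolation=cv2.INTER_CUBIC)
b=cv2.resize(s["pixels"][165:240,300:410],None,fx=4,fy=4,interpolation=cv2.INTER_CUBIC)
c=np.zeros((600,840,3),np.uint8);c[:600,:400]=a;c[:300,400:840]=b
cv2.imwrite("pics/crop1.png",c[:,:800])
for p in[(421,210),(401,279),(538,207)]:print(p,onz(t,*p,.0))
# tray corner fits in the top view, bright low-sat blobs
hsv=cv2.cvtColor(t["pixels"],cv2.COLOR_BGR2HSV)
m=((hsv[...,1]<60)&(hsv[...,2]>110)).astype(np.uint8)
for cn in cv2.findContours(m,cv2.RETR_EXTERNAL,cv2.CHAIN_APPROX_NONE)[0]:
    if cv2.contourArea(cn)>800:
        r=cv2.minAreaRect(cn);q=[onz(t,*p,.022) for p in cv2.boxPoints(r)]
        print(r,np.mean(q,0),np.linalg.norm(q[0]-q[1]),np.linalg.norm(q[1]-q[2]),np.degrees(np.arctan2(*(q[1]-q[0])[1::-1])))
E
```

```text
(421, 210) [ 0.4683 -0.3229  0.    ]
(401, 279) [ 0.248  -0.2452  0.    ]
(538, 207) [ 0.4707 -0.7073  0.    ]
((400.1621398925781, 278.97296142578125), (48.6620979309082, 38.798160552978516), 80.53767395019531) [ 0.2502 -0.2381  0.022 ] 0.12319072850298678 0.1484552450574115 -81.78741322799063
((231.16261291503906, 226.1986083984375), (32.23070526123047, 37.357505798339844), 75.46554565429688) [0.4256 0.2948 0.022 ] 0.11967087316449121 0.1048232726537873 -76.34453708323531
((420.54779052734375, 210.90614318847656), (44.92545700073242, 37.91497802734375), 83.2901611328125) [ 0.4634 -0.3153  0.022 ] 0.12395736788758188 0.1455351264934669 -84.3435868310384
((539.5584106445312, 206.2771759033203), (69.06501007080078, 46.30085754394531), 78.11134338378906) [ 0.4718 -0.6995  0.022 ] 0.1543238242347687 0.22223012513433787 -79.1772208263019
((320.42803955078125, 63.22685241699219), (13.194616317749023, 265.1338195800781), 88.74095153808594) [ 0.9835 -0.0018  0.022 ] 0.9194280948812037 0.0492958115036371 -89.88878462934566
((544.8060913085938, 11.909603118896484), (25.72352409362793, 108.79025268554688), 87.58048248291016) [ 1.1621 -0.7983  0.022 ] 0.38743747074533025 0.10096772637667692 -88.61159888763576
```

View pics/crop1.png

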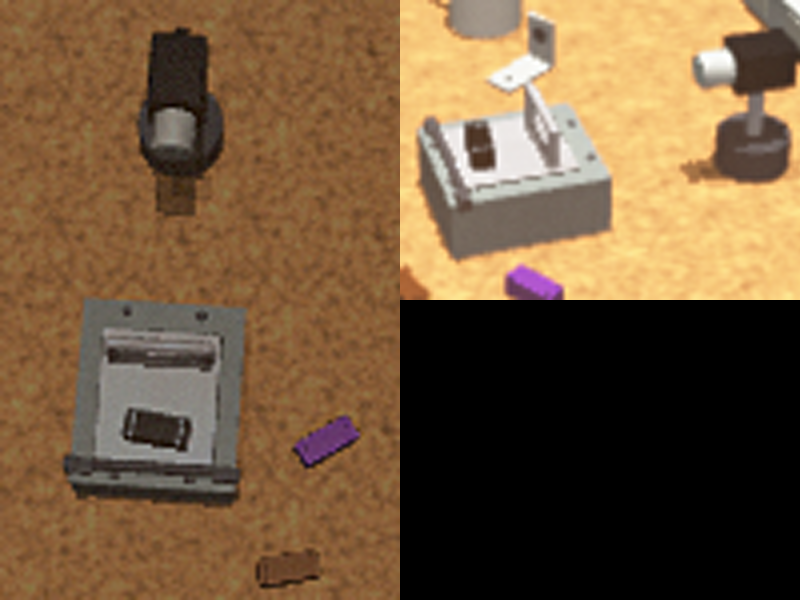

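The crop shows the black resistor on the flap at top px (309,187), the bar at about (310,165), and the white lens barrel at about (313,112). A larger crop will give the corner pixels.

```bash
python3 - <<'E'
from h import *
import pickle
t=pickle.load(open("top0.pkl","rb"))["pixels"];s=pickle.load(open("side0.pkl","rb"))["pixels"]
f=lambda im,x,y,w,h:cv2.convertScaleAbs(cv2.resize(im[y:y+h,x:x+w],None,fx=8,fy=8,interpolation=cv2.INTER_NEAREST),alpha=1.2)
c=np.zeros((600,800,3),np.uint8)
c[:400,:400]=f(t,285,155,50,50); c[:400,400:]=f(s,302,183,50,50)
c[400:,:400]=f(t,290,107-12,50,25); c[400:,400:]=f(s,362,168,50,25)
for i in range(0,800,80):c[::,i]=(0,255,255)
for i in range(0,600,80):c[i]=(0,255,255)
cv2.imwrite("pics/crop2.png",c)
E
```

```text
(no output)
```

View pics/crop2.png

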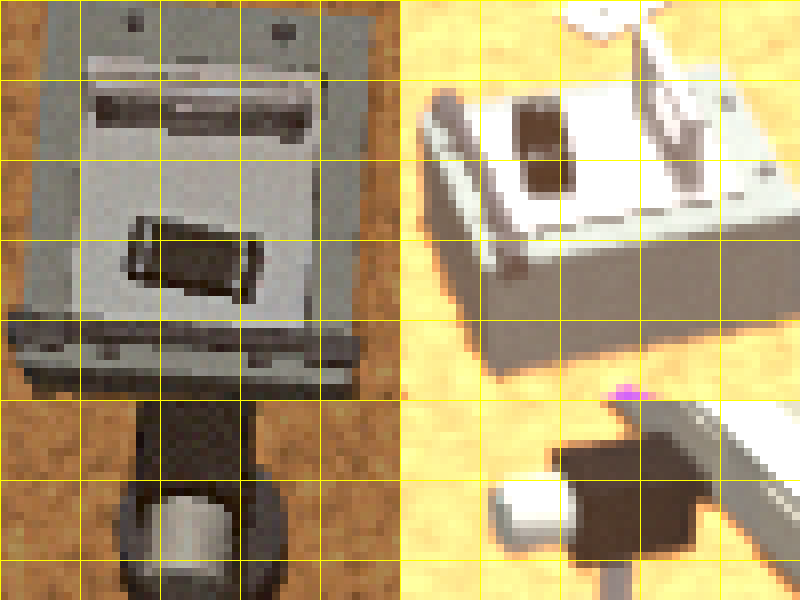

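```bash
cat > m.py <<'E'
from h import *
import pickle
np.set_printoptions(precision=4,suppress=True)
t=pickle.load(open("top0.pkl","rb"));s=pickle.load(open("side0.pkl","rb"))
q=np.array([onz(t,*p,.06) for p in[(291.25,155),(331.25,157),(329,202.7),(288.1,200.2)]])
print(q,"sides",[np.linalg.norm(q[i]-q[i-1]) for i in range(4)])
c=q.mean(0);ax=(q[0]+q[1]-q[2]-q[3])[:2];ax/=np.linalg.norm(ax);ay=np.array([-ax[1],ax[0]])
print("block",c,"yaw",np.degrees(np.arctan2(ax[1],ax[0])))
B=lambda x,y,z:np.r_[c[:2]+x*ax+y*ay,z]
for n,p in dict(hl=B(-.06,.047,.061),hr=B(-.06,-.047,.061),bl=B(.028,.038,.103),br=B(.028,-.038,.103),fl=B(.05,.047,.065),fr=B(.05,-.047,.065),c1=B(.075,.065,.06),c2=B(.075,-.065,.06),c3=B(-.075,-.065,.06),b3=B(-.075,-.065,0),b4=B(.075,-.065,0)).items():
    print(n,p,"top panel",(proj(t,p)-(285,155))*8,"side panel",(proj(s,p)-(302,183))*8+(400,0))
L,e=tri(t,(313.75,115.25),s,(362+103/8,182));print("lens",L,e, "in block",(L[:2]-c[:2])@ax,(L[:2]-c[:2])@ay)
for d,o,w in((t,(285,155),(120,215,150,90)),(s,(302,183),(110,94,70,110))):
    x,y,W,H=[int(v/8) for v in w];x+=o[0];y+=o[1]
    g=d["pixels"][y:y+H+1,x:x+W+1].max(2);m=(g<(75 if d is t else 110)).astype(np.uint8)
    pts=np.argwhere(m)[:,::-1]+(x,y);r=cv2.minAreaRect(pts.astype(np.float32));print("res",r,len(pts))
    if d is t:
        bp=[onz(t,*p,.085) for p in cv2.boxPoints(r)];cc=np.mean(bp,0);print("res top",cc,"block frame",(cc-c)[:2]@ax,(cc-c)[:2]@ay,[(np.linalg.norm(bp[i]-bp[i-1]),np.degrees(np.arctan2(*(bp[i]-bp[i-1])[1::-1]))) for i in(1,2)])
    print("proj", proj(d,np.r_[cc[:2],.075]))
E
python3 m.py
```

```text
[[ 0.6464  0.0973  0.06  ]
 [ 0.6372 -0.0306  0.06  ]
 [ 0.4894 -0.0202  0.06  ]
 [ 0.4999  0.108   0.06  ]] sides [np.float64(0.14687013292955597), np.float64(0.12830870492109028), np.float64(0.14809969494876582), np.float64(0.1286050815566219)]
block [0.5682 0.0386 0.06  ] yaw -4.109236094764109
hl [0.5118 0.0898 0.061 ] top panel [ 70.751  330.5384] side panel [445.1882 129.7432]
hr [ 0.505  -0.0039  0.061 ] top panel [309.8025 342.767 ] side panel [499.2731 243.138 ]
bl [0.5989 0.0745 0.103 ] top panel [100.1821  87.2945] side panel [631.0634  32.0856]
br [ 0.5934 -0.0013  0.103 ] top panel [298.1783  97.206 ] side panel [682.03  119.769]
fl [0.6215 0.0819 0.065 ] top panel [87.9706 56.3794] side panel [670.4843  82.4852]
fr [ 0.6147 -0.0118  0.065 ] top panel [324.1821  68.1718] side panel [734.665  192.0647]
c1 [0.6477 0.0981 0.06  ] top panel [48.0991 -3.0864] side panel [708.773   62.6028]
c2 [ 0.6384 -0.0316  0.06  ] top panel [372.2671  13.0137] side panel [800.447  213.4317]
c3 [ 0.4888 -0.0208  0.06  ] top panel [353.7079 383.2585] side panel [477.3791 274.1426]
b3 [ 0.4888 -0.0208  0.    ] top panel [351.659 405.159] side panel [481.5416 381.7675]
b4 [ 0.6384 -0.0316  0.    ] top panel [369.3617  52.3782] side panel [797.7413 320.1627]
lens [0.7534 0.0222 0.1193] 0.0026136123553930765 in block 0.1858342758338458 -0.003128221627149741
res ((308.7567443847656, 186.95945739746094), (16.27549934387207, 8.219949722290039), 9.462322235107422) 122
res top [0.536  0.0417 0.085 ] block frame -0.03233007174294527 0.0007056459755215215 [(np.float64(0.02583091140861236), np.float64(-9.849418812634177)), (np.float64(0.05042957103509779), np.float64(-100.79317143212833))]
proj [308.8851 187.5728]
res ((319.5810852050781, 200.98648071289062), (10.685934066772461, 5.425166606903076), 80.53767395019531) 54
proj [318.126  201.5363]
```

```bash
cat > go.py <<'E'
import sys
from h import *
np.set_printoptions(precision=4,suppress=True)
# usage: go.py x y z yaw_deg(of tool x, tool down) -> shift & turn in tool axes
from scipy.spatial.transform import Rotation as Ro
x,y,z,a=map(float,sys.argv[1:5]);a=np.radians(a)
s=env.get_state();R=np.array(s["tcp_rot"])
c,n=np.cos(a),np.sin(a);T=np.array([[c,0,-n],[n,0,c],[0,-1,0]])
print("pos",s["eef_pos"],"yaw",np.degrees(np.arctan2(R[1,0],R[0,0])),"q",np.array(s["q"]),"w",s["width"],"t",s["time"])
print("shift",R.T@(np.array([x,y,z])-s["eef_pos"]),"turn",Ro.from_matrix(R.T@T).as_rotvec(),"shift after turn",T.T@(np.array([x,y,z])-s["eef_pos"]))
E
python3 -m crank '[0.1,-0.0304,0.004,-0.0367,0,0,0, 0.1,-0.0304,0.004,-0.0367,0,0,0, 0.1,-0.0304,0.004,-0.0367,0,0,0, 0.1,-0.0304,0.004,-0.0367,0,0,0, 0.1,-0.0304,0.004,-0.0367,0,0,0, 0.1,-0.0304,0.004,-0.0367,0,0,0, 0.1,-0.0304,0.004,-0.0367,0,0,0, 0.1,-0.0304,0.004,-0.0367,0,0,0, 0.1,-0.0304,0.004,-0.0367,0,0,0, 0.1,-0.0304,0.004,-0.0367,0,0,0, 0.1,-0.0304,0.004,-0.0367,0,0,0, 0.1,-0.0304,0.004,-0.0367,0,0,0, 0.1,-0.0304,0.004,-0.0367,0,0,0]' 20
python3 go.py .539 .041 .16 -10.8
```

```text
time: 1.4
eef_pos: [0.5448, 0.0281, 0.172]
tcp_rot: [[0.387, -0.006, -0.922], [0.922, -0.0, 0.387], [-0.002, -1.0, 0.005]]
ft_force: [0.7, -0.2, 1.2]
width: 0.0468
pos [0.5448 0.0281 0.172 ] yaw 67.24908576308302 q [-17.1259  21.0468  13.1208 110.1448  -6.1468  49.8035  66.3986] w 0.04678005780738594 t 1.4
shift [0.0096 0.0121 0.0103] turn [-0.0027  1.3622 -0.0056] shift after turn [-0.0082  0.012   0.0115]
```

```bash
python3 -m crank '[0.1,0,0,0,0,0.149,0, 0.1,0,0,0,0,0.149,0, 0.1,0,0,0,0,0.149,0, 0.1,0,0,0,0,0.149,0, 0.1,0,0,0,0,0.149,0, 0.1,0,0,0,0,0.149,0, 0.1,0,0,0,0,0.149,0, 0.1,0,0,0,0,0.149,0, 0.1,0,0,0,0,0.149,0, 0.1,0,0,0,0,0,0]'
python3 go.py .539 .041 .14 -10.8
```

```text
time: 2.4
eef_pos: [0.5444, 0.015, 0.168]
tcp_rot: [[0.983, -0.012, 0.181], [-0.181, -0.006, 0.983], [-0.011, -1.0, -0.008]]
ft_force: [-0.2, 0.2, 0.3]
width: 0.0468
pos [0.5444 0.015  0.168 ] yaw -10.420067807947651 q [-29.595   23.02    30.4254 111.0436 -14.4535  50.4544  -2.1616] w 0.046806022109051396 t 2.4
shift [-0.0098  0.0279  0.0248] turn [ 0.008   0.0067 -0.0108] shift after turn [-0.0102  0.028   0.0245]
```

```bash
python3 -m crank '[0.1,-0.0098,0.015,0.0248,0.008,0.007,-0.011, 0.1,0,0.01,0,0,0,0, 0.1,0,0,0,0,0,0]'
python3 go.py .539 .041 .072 -10.8
python3 - <<'E'
from h import *
c=np.zeros((560,800,3),np.uint8)
for i,(n,x,y) in enumerate((("top",282,150),("side",300,165))):
    d=grab(n);c[:,i*400:i*400+400]=cv2.resize(d["pixels"][y:y+70,x:x+50],None,fx=8,fy=8,interpolation=cv2.INTER_NEAREST)
cv2.imwrite("pics/above.png",c)
E
```

```text
time: 2.7
eef_pos: [0.539, 0.0416, 0.142]
tcp_rot: [[0.984, 0.001, 0.178], [-0.178, -0.0, 0.984], [0.001, -1.0, -0.0]]
ft_force: [0.2, 0.3, -0.3]
width: 0.047
pos [0.539  0.0416 0.142 ] yaw -10.277611838108326 q [-31.1621  24.3687  28.9441 113.1154 -15.9945  46.3476  -3.5193] w 0.047030179167230735 t 2.7
shift [ 0.      0.07   -0.0006] turn [0.0001 0.0091 0.0008] shift after turn [ 0.0001  0.07   -0.0006]
```

View pics/above.png

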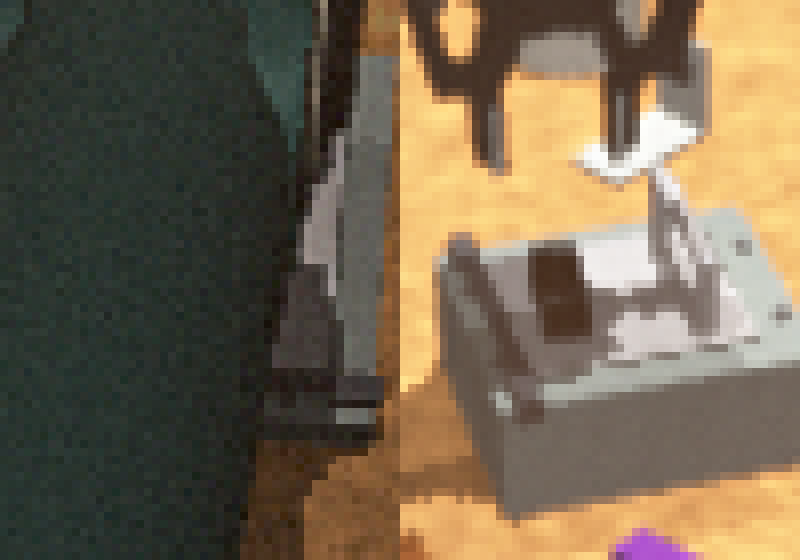

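```bash
python3 - <<'E'
from h import *
import pickle
s=pickle.load(open("side0.pkl","rb"))
for z in(.142,.146,.15):
  for k in(-1,1): print(z,k,(proj(s,np.array([.539,.0416,z])+k*.03*np.array([.984,-.178,0]))-(300,165))*8+(400,0))
print((proj(s,[.539,.041,.075])-(300,165))*8+(400,0))
E
```

```text
0.142 -1 [481.07039096 173.89977984]
0.142 1 [614.35974439 158.98789302]
0.146 -1 [480.77094919 166.26476509]
0.146 1 [614.25407615 151.36901523]
0.15 -1 [480.47063786 158.60757891]
0.15 1 [614.14810257 143.72812213]
[551.63428509 291.67345851]
```

Relative to my projection, the side view is offset by about (+1.4,-0.5) px for the fingertips and for the resistor. They are therefore aligned with each other, so I'll descend and grip.

```bash
python3 -m crank '[0.1,0,0.02,0,0,0.009,0, 0.1,0,0.02,0,0,0,0, 0.1,0,0.018,0,0,0,0, 0.1,0,0.011,0,0,0,0, 0.1,0,0,0,0,0,0, -1,0,0,0,0,0,0, -1,0,0,0,0,0,0, -1,0,0,0,0,0,0, -1,0,0,0,0,0,0, -1,0,0,0,0,0,0]' 25
python3 go.py .539 .041 .069 -10.8
```

```text
time: 3.8
eef_pos: [0.546, 0.0388, 0.0783]
tcp_rot: [[0.982, 0.014, 0.187], [-0.187, 0.002, 0.982], [0.013, -1.0, 0.005]]
ft_force: [-0.1, -0.3, -0.9]
width: 0.021
pos [0.546  0.0388 0.0783] yaw -10.803921088941179 q [-27.9331  30.3607  25.7942 114.4909 -20.6802  38.7159   0.1291] w 0.02104887697087388 t 3.8
shift [-0.0074  0.0092  0.0008] turn [-0.0049 -0.      0.0134] shift after turn [-0.0073  0.0093  0.0008]
```

```bash
python3 -m crank '[-0.15,0,0,0,0,0,0.013, -0.15,-0.002,0,0,0,0,0, -0.15,0,0.008,0,0,0,0, -0.15,0,0.002,0,0,0,0, -1,0,0,0,0,0,0, -1,0,0,0,0,0,0, -1,0,0,0,0,0,0, -1,0,0,0,0,0,0, -1,0,0,0,0,0,0]' 25
python3 go.py .539 .041 .12 -10.8
```

```text
time: 4.7
eef_pos: [0.5443, 0.0396, 0.068]
tcp_rot: [[0.982, 0.001, 0.187], [-0.187, 0.005, 0.982], [-0.0, -1.0, 0.006]]
ft_force: [0.0, -0.1, 0.7]
width: 0.0213
pos [0.5443 0.0396 0.068 ] yaw -10.777142789889579 q [-27.291   31.4924  25.1249 114.3405 -21.3705  38.5258   0.7283] w 0.021265210136907502 t 4.7
shift [-0.0055 -0.052   0.0007] turn [-0.0055  0.0004 -0.    ] shift after turn [-0.0055 -0.052   0.0004]
```

```bash
python3 -m crank '[-1,0,-0.03,0,0,0,0, -1,0,-0.03,0,0,0,0, -1,0,-0.03,0,0,0,0, -1,0,-0.03,0,0,0,0, -1,-0.0015,0,-0.0456,0,0,0, -1,-0.0015,0,-0.0456,0,0,0, -1,-0.0015,0,-0.0456,0,0,0, -1,-0.0015,0,-0.0456,0,0,0, -1,-0.0015,0,-0.0456,0,0,0, -1,-0.0015,0,-0.0456,0,0,0, -1,-0.0015,0,-0.0456,0,0,0, -1,-0.0015,0,-0.0456,0,0,0]'
python3 go.py .463 -.315 .008 -10.8
python3 - <<'E'
from h import *
c=np.zeros((560,800,3),np.uint8)
for i,(n,x,y) in enumerate((("top",375,150),("side",300,165))):
    d=grab(n);c[:,i*400:i*400+400]=cv2.resize(d["pixels"][y:y+140,x:x+100],None,fx=4,fy=4,interpolation=cv2.INTER_NEAREST)
cv2.imwrite("pics/tray.png",c)
E
```

```text
time: 5.9
eef_pos: [0.4662, -0.3209, 0.1895]
tcp_rot: [[0.986, 0.003, 0.168], [-0.168, 0.007, 0.986], [0.001, -1.0, 0.007]]
ft_force: [1.5, -0.2, -0.7]
width: 0.0215
pos [ 0.4662 -0.3209  0.1895] yaw -9.663609928633118 q [  3.0155  23.9921  36.1974 107.8649 -17.8126  53.8516  37.8805] w 0.02150457491866627 t 5.9
shift [-0.0044  0.1815  0.0039] turn [-0.0073  0.0198  0.0013] shift after turn [-0.0043  0.1815  0.0052]
```

View pics/tray.png

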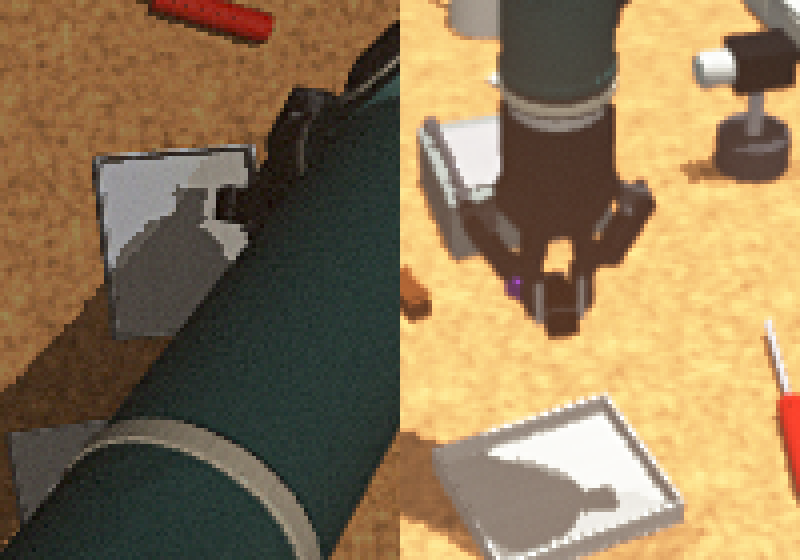

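```bash
python3 -m crank '[-1,-0.002,0.03,0.002,-0.007,0.02,0, -1,-0.002,0.03,0.002,0,0,0, -1,0,0.03,0,0,0,0, -1,0,0.03,0,0,0,0, -1,0,0.025,0,0,0,0, -1,0,0.012,0,0,0,0, -1,0,0.008,0,0,0,0, -1,0,0,0,0,0,0]'
python3 go.py .463 -.315 .008 -10.8
```

```text
time: 6.8
eef_pos: [0.461, -0.3237, 0.0196]
tcp_rot: [[0.979, 0.003, 0.203], [-0.203, -0.006, 0.979], [0.004, -1.0, -0.006]]
ft_force: [0.0, 0.9, -1.2]
width: 0.0217
pos [ 0.461  -0.3237  0.0196] yaw -11.73975460697918 q [ 10.3036  38.2749  27.5477 112.843  -29.2366  35.4109  45.2496] w 0.02174367594197783 t 6.8
shift [0.0001 0.0116 0.009 ] turn [ 0.0056 -0.0164  0.0044] shift after turn [0.0003 0.0116 0.0089]
```

```bash
python3 -m crank '[-1,0,0.005,0.005,0.005,0,0.004, -1,0,0.004,0,0,0,0, -1,0,0.003,0,0,0,0, -1,0,0,0,0,0,0]'
python3 go.py .463 -.315 .007 -10.8
```

```text
time: 7.2
eef_pos: [0.4646, -0.3193, 0.0097]
tcp_rot: [[0.979, 0.005, 0.203], [-0.203, -0.003, 0.979], [0.006, -1.0, -0.001]]
ft_force: [0.1, -0.2, -0.5]
width: 0.0216
pos [ 0.4646 -0.3193  0.0097] yaw -11.697047652367402 q [ 10.5429  39.1943  26.6628 112.7718 -30.0674  34.5571  45.501 ] w 0.021637213500800674 t 7.2
shift [-0.0025  0.0027  0.0038] turn [ 0.0015 -0.0157  0.0057] shift after turn [-0.0024  0.0027  0.0039]
```

```bash
python3 -m crank '[-1,0,0.003,0,0,0,0.005, -1,0,0,0,0,0,0, -1,0,0.0015,0,0,0,0, -1,0,0,0,0,0,0]'
python3 go.py .463 -.315 .007 -10.8
```

```text
time: 7.6
eef_pos: [0.4654, -0.32, 0.0063]
tcp_rot: [[0.979, 0.002, 0.203], [-0.203, -0.002, 0.979], [0.002, -1.0, -0.002]]
ft_force: [0.3, -0.1, -0.6]
width: 0.021
pos [ 0.4654 -0.32    0.0063] yaw -11.7132276654366 q [ 10.6232  39.6697  26.5712 112.5064 -30.1516  34.5314  45.488 ] w 0.020958537587160934 t 7.6
shift [-0.0034 -0.0007  0.0044] turn [ 0.0018 -0.0159  0.0025] shift after turn [-0.0033 -0.0007  0.0045]
```

```bash
python3 -m crank '[-0.2,0,0,0,0,0,0, -0.2,0,0,0,0,0,0, -0.2,0,0,0,0,0,0, 0,0,-0.01,0,0,0,0, 0,0,-0.03,0,0,0,0, 0,0,-0.045,0,0,0,0, 0,0,-0.045,0,0,0,0, 0,0,-0.045,0,0,0,0, 0,0,-0.03,0,0,0,0, 0,0,0,0,0,0,0]'
python3 - <<'E'
from h import *
import pickle
np.set_printoptions(precision=4,suppress=True)
# bias-corrected lens
t=pickle.load(open("top0.pkl","rb"));s=pickle.load(open("side0.pkl","rb"))
L,e=tri(t,(313.75,115.25),s,(374.9-1.4,182.4));print("lens",L,e)
p=s["pixels"]
d=grab("side")
c=np.zeros((600,800,3),np.uint8)
c[:,:400]=cv2.resize(d["pixels"][230:330,305:371],(400,600),interpolation=cv2.INTER_NEAREST)
c[:300,400:]=cv2.resize(p[165:195,365:405],(400,300),interpolation=cv2.INTER_NEAREST)
c[300:,400:]=cv2.resize(t["pixels"][95:125,295:335],(400,300),interpolation=cv2.INTER_NEAREST)
cv2.imwrite("pics/placed.png",c)
E
```

```text
time: 8.6
eef_pos: [0.4638, -0.3203, 0.2216]
tcp_rot: [[0.979, 0.001, 0.206], [-0.206, -0.002, 0.979], [0.001, -1.0, -0.002]]
ft_force: [-0.1, -1.3, -0.8]
width: 0.0425
lens [0.7507 0.0228 0.119 ] 0.007800769894025593
```

View pics/placed.png

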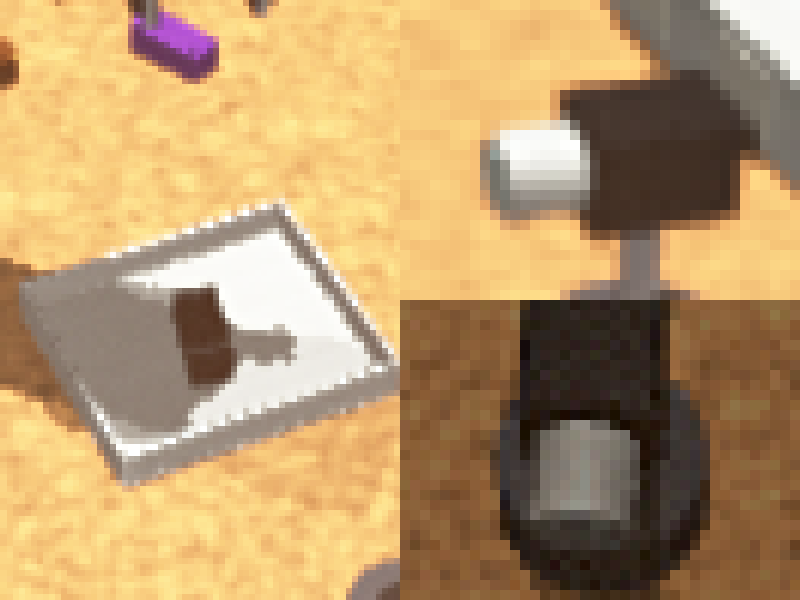

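The resistor lies flat and released in the middle of the tray (crop px (205,335)). The dark front glass is visible at about top px (313.4,117.7) and side px (374.7,182.2), so I'll recompute the lens.

```bash
cat > lens.py <<'E'
from h import *
import pickle
np.set_printoptions(precision=4,suppress=True)
t=pickle.load(open("top0.pkl","rb"));s=pickle.load(open("side0.pkl","rb"))
for b in((0,0),(1.4,-.45)):
    for v in(117,117.8):
        L,e=tri(t,(313.4,v),s,(374.7-b[0],182.2-b[1]));print(b,v,"lens",L,e)
c=np.array([.5682,.0386]);a=np.radians(-4.1);ax=np.array([np.cos(a),np.sin(a)])
# candidates on block axis: residuals in both views
for x in(.17,.175,.18,.185,.19):
    for z in(.105,.11,.115,.12):
        p=np.r_[c+x*ax,z];print(x,z,p[:2],proj(t,p)-(313.4,117.7),proj(s,p)+(1.4,-.45)-(374.7,182.2))
E
python3 lens.py; python3 go.py .596 .0366 .2 -4.1
```

```text
(0, 0) 117 lens [0.7508 0.0229 0.1176] 0.0019152180808942178
(0, 0) 117.8 lens [0.7494 0.0227 0.1175] 0.004281396967826143
(1.4, -0.45) 117 lens [0.7481 0.0235 0.1171] 0.0034300854869665663
(1.4, -0.45) 117.8 lens [0.7468 0.0233 0.117 ] 0.0010628028356850646
0.17 0.105 [0.7378 0.0264] [-0.8877  4.5166] [-2.6188  2.7837]
0.17 0.11 [0.7378 0.0264] [-0.9378  3.9232] [-2.5585  1.6374]
0.17 0.115 [0.7378 0.0264] [-0.9884  3.3246] [-2.4979  0.4872]
0.17 0.12 [0.7378 0.0264] [-1.0394  2.7207] [-2.4371 -0.6671]
0.175 0.105 [0.7428 0.0261] [-0.7969  2.9941] [-1.3525  2.5594]
0.175 0.11 [0.7428 0.0261] [-0.8466  2.3944] [-1.29    1.4135]
0.175 0.115 [0.7428 0.0261] [-0.8967  1.7896] [-1.2273  0.2637]
0.175 0.12 [0.7428 0.0261] [-0.9473  1.1794] [-1.1643 -0.8902]
0.18 0.105 [0.7477 0.0257] [-0.7062  1.4737] [-0.0879  2.3354]
0.18 0.11 [0.7477 0.0257] [-0.7555  0.8679] [-0.0233  1.1899]
0.18 0.115 [0.7477 0.0257] [-0.8052  0.2568] [0.0416 0.0404]
0.18 0.12 [0.7477 0.0257] [-0.8553 -0.3597] [ 0.1068 -1.1131]
0.185 0.105 [0.7527 0.0254] [-0.6157 -0.0446] [1.175  2.1118]
0.185 0.11 [0.7527 0.0254] [-0.6645 -0.6565] [1.2418 0.9666]
0.185 0.115 [0.7527 0.0254] [-0.7138 -1.2738] [ 1.3089 -0.1825]
0.185 0.12 [0.7527 0.0254] [-0.7635 -1.8966] [ 1.3762 -1.3356]
0.19 0.105 [0.7577 0.025 ] [-0.5253 -1.5606] [2.4362 1.8884]
0.19 0.11 [0.7577 0.025 ] [-0.5737 -2.1788] [2.5052 0.7436]
0.19 0.115 [0.7577 0.025 ] [-0.6225 -2.8023] [ 2.5744 -0.4051]
0.19 0.12 [0.7577 0.025 ] [-0.6718 -3.4312] [ 2.6438 -1.5579]
pos [ 0.4631 -0.3197  0.2199] yaw -11.867889436253323 q [  0.4173  21.6659  38.8673 106.9188 -15.9549  56.9648  34.2498] w 0.04267988885895955 t 8.65
shift [0.0568 0.0195 0.376 ] turn [ 0.0008 -0.1356 -0.0011] shift after turn [0.1071 0.0199 0.3648]
```

```bash
python3 -m crank '[0.4,0,0,0,0,-0.136,0, 0.4,0.0134,0.0025,0.0456,0,0,0, 0.4,0.0134,0.0025,0.0456,0,0,0, 0.4,0.0134,0.0025,0.0456,0,0,0, 0.4,0.0134,0.0025,0.0456,0,0,0, 0.4,0.0134,0.0025,0.0456,0,0,0, 0.4,0.0134,0.0025,0.0456,0,0,0, 0.4,0.0134,0.0025,0.0456,0,0,0, 0.4,0.0134,0.0025,0.0456,0,0,0, 0.4,0,0,0,0,0,0]'
python3 go.py .596 .0366 .14 -4.1
```

```text
time: 9.65
eef_pos: [0.5913, 0.0486, 0.1877]
tcp_rot: [[0.997, -0.018, 0.075], [-0.075, -0.001, 0.997], [-0.018, -1.0, -0.002]]
ft_force: [-0.9, -0.4, -0.9]
width: 0.0593
pos [0.5913 0.0486 0.1877] yaw -4.2909241864941965 q [-30.3842  26.236   29.5494 103.1113 -15.3022  55.722    1.2738] w 0.05933267018473238 t 9.65
shift [ 0.0064  0.0476 -0.0115] turn [ 0.0023 -0.0033 -0.0181] shift after turn [ 0.0055  0.0477 -0.0116]
```

```bash
python3 -m crank '[0.4,0.0055,0.02,-0.0116,0.002,-0.003,-0.018, 0.4,0,0.02,0,0,0,0, 0.4,0,0,0,0,0,0]'
python3 go.py .596 .0366 .086 -4.1
python3 - <<'E'
from h import *
np.set_printoptions(precision=4,suppress=True)
d=grab("side");y,x=160,305
cv2.imwrite("pics/bar.png",cv2.resize(d["pixels"][y:y+60,x:x+70],None,fx=10,fy=10,interpolation=cv2.INTER_NEAREST))
for p in([.5961,.0366,.103],[.5989,.0745,.103],[.5934,-.0013,.103]):print((proj(d,p)+(1.4,-.45)-(x,y))*10)
p=np.array(env.get_state()["eef_pos"])
for k in(-1,1):print((proj(d,p+k*.03*np.array([.997,-.072,0]))+(1.4,-.45)-(x,y))*10)
E
```

```text
time: 9.95
eef_pos: [0.5932, 0.0385, 0.1428]
tcp_rot: [[0.998, -0.006, 0.066], [-0.066, -0.002, 0.998], [-0.006, -1.0, -0.002]]
ft_force: [-1.0, 0.3, 0.1]
width: 0.0594
pos [0.5932 0.0385 0.1428] yaw -3.8034275543813654 q [-28.3613  29.2929  28.209  105.2768 -17.4364  50.0996   4.3781] w 0.0593866368120814 t 9.95
shift [ 0.0033  0.0567 -0.0016] turn [ 0.0022  0.0052 -0.0057] shift after turn [ 0.0029  0.0568 -0.0017]
[303.9441 319.4347]
[272.9024 265.6476]
[336.4688 375.2803]
[216.2765 236.51  ]
[376.4391 208.9638]
```

View pics/bar.png

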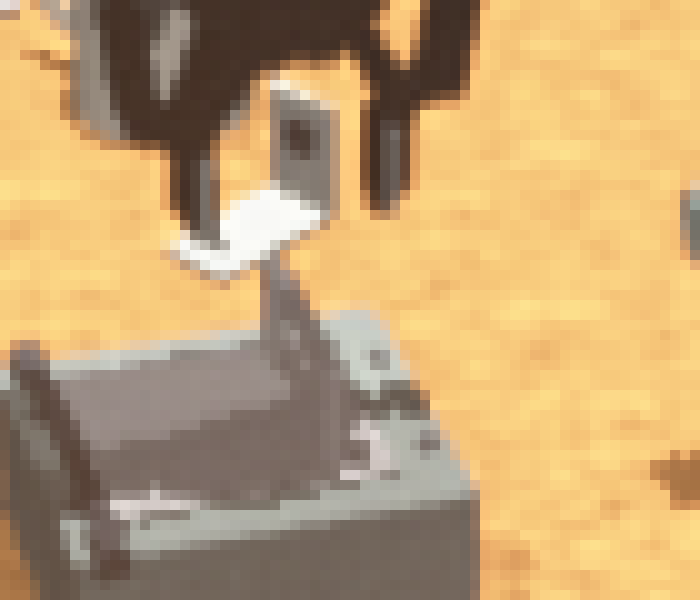

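The bar runs from (270,262) to (335,385), which matches the predicted ends, and the fingers straddle it. I'll descend and pinch.

```bash
python3 -m crank '[0.4,0.003,0.02,-0.0017,0.002,0.005,-0.006, 0.4,0,0.02,0,0,0,0, 0.4,0,0.012,0,0,0,0, 0.4,0,0,0,0,0,0]'
python3 go.py .596 .0366 .086 -4.1
```

```text
time: 10.4
eef_pos: [0.5982, 0.0341, 0.0932]
tcp_rot: [[0.997, 0.005, 0.075], [-0.075, -0.0, 0.997], [0.005, -1.0, 0.0]]
ft_force: [0.1, -0.3, -0.6]
width: 0.0599
pos [0.5982 0.0341 0.0932] yaw -4.276908391139296 q [-26.2956  33.373   26.3046 106.4988 -20.3176  44.476    6.5852] w 0.05986182936948456 t 10.4
shift [-0.0024  0.0072  0.0024] turn [-0.0002 -0.0031  0.0051] shift after turn [-0.0023  0.0072  0.0024]
```

```bash
python3 -m crank '[0.4,-0.0024,0.006,0.0024,0,0,0.005, -1,0,0,0,0,0,0, -1,0,0,0,0,0,0, -1,0,0,0,0,0,0, -1,0,0,0,0,0,0, -1,0,0,0,0,0,0, -1,0,0,0,0,0,0, -1,0,0,0,0,0,0]' 40
python3 go.py .596 .0366 .086 -4.1
```

```text
time: 11.2
eef_pos: [0.5985, 0.0367, 0.0903]
tcp_rot: [[0.997, 0.006, 0.076], [-0.076, 0.001, 0.997], [0.006, -1.0, 0.002]]
ft_force: [0.6, -0.3, -1.6]
width: 0.0083
pos [0.5985 0.0367 0.0903] yaw -4.342787654115115 q [-26.3869  33.6141  26.1514 106.542  -20.5619  44.138    6.4856] w 0.008342788698514587 t 11.2
shift [-0.0025  0.0043 -0.0003] turn [-0.0015 -0.0042  0.0062] shift after turn [-0.0025  0.0043 -0.0003]
```

```bash
cat > ang.py <<'E'
from h import *
s=env.get_state();p=np.array(s["eef_pos"]);R=np.array(s["tcp_rot"])
a=np.radians(-4.1);ax=np.array([np.cos(a),np.sin(a),0]);ay=np.array([-ax[1],ax[0],0])
B=p-0.0127*R[:,1]; B0=np.array([.5985,.0367,.103])
x=(B-B0)@ax+.088;z=B[2]-.061;r=np.hypot(x,z);t=np.arctan2(z,x)-np.arctan2(.042,.088)
print("bar x z",x,z,"r",r,"t",t,"lat",(B-B0)@ay,"F",s["ft_force"],"w",s["width"],"qd",np.abs(s["qd"]).max(),"time",s["time"],"tilt",R[:,1])
f=np.arctan2(.042,.088)
for g in(t+.1,t+.2,t+.3,1.068):
    print("to",round(g,3),R.T@(ax*(.0975*np.cos(f+g)-x)-ay*((B-B0)@ay)+np.array([0,0,.0975*np.sin(f+g)-z])))
E
python3 -m crank '[-1,-0.0046,-0.0086,0,0,0,0, -1,-0.0055,-0.0081,0,0,0,0, -1,-0.0062,-0.0075,0,0,0,0, -1,0,0,0,0,0,0]'; python3 ang.py
```

```text
time: 11.6
eef_pos: [0.5817, 0.0382, 0.1163]
tcp_rot: [[0.997, 0.009, 0.076], [-0.076, 0.001, 0.997], [0.008, -1.0, 0.002]]
ft_force: [1.1, -0.6, -4.1]
width: 0.0081
bar x z 0.07099524655972954 0.06796790344360343 r 0.09828510025734209 t 0.3183153426082681 lat 0.0002237188642180986 F [ 1.0775564  -0.64360345 -4.11631786] w 0.008123050271411327 qd 0.4986717207490103 time 11.6 tilt [ 0.00860148  0.00107281 -0.99996243]
to 0.418 [-0.0075966  -0.0062165  -0.00024762]
to 0.518 [-0.0152617  -0.01223555 -0.00027216]
to 0.618 [-0.0234894  -0.01745929 -0.00030059]
to 1.068 [-0.06513899 -0.02992628 -0.00046804]
```

```bash
python3 -m crank '[-1,-0.0076,-0.0062,0,0,0,0, -1,-0.0077,-0.006,0,0,0,0, -1,-0.0082,-0.0052,0,0,0,0, -1,-0.0087,-0.0045,0,0,0,0, -1,0,0,0,0,0,0]'; python3 ang.py
```

```text
time: 12.1
eef_pos: [0.5493, 0.041, 0.1409]
tcp_rot: [[0.997, 0.015, 0.076], [-0.076, 0.002, 0.997], [0.015, -1.0, 0.003]]
ft_force: [2.1, 0.2, -3.2]
width: 0.0081
bar x z 0.038407231973382444 0.09258046019264063 r 0.10023101853886514 t 0.732250988282729 lat 0.0007605593450686748 F [ 2.07290455  0.21678504 -3.18533651] w 0.008079686716099438 qd 0.3988957044693284 time 12.1 tilt [ 0.01538838  0.00172402 -0.99988011]
to 0.832 [-0.01020788 -0.00091509 -0.00080163]
to 0.932 [-0.01963002 -0.00340617 -0.00083488]
to 1.032 [-0.02925377 -0.00494415 -0.00087169]
to 1.068 [-0.03272479 -0.00525948 -0.00088564]
```

```bash
python3 -m crank '[-1,-0.009,-0.0022,0,0,0,-0.007, -1,-0.009,-0.0018,0,0,0,-0.007, -1,-0.008,-0.001,0,0,0,0, -1,0,0,0,0,0,0, -1,0,0,0,0,0,0]'; python3 ang.py
```

```text
time: 12.6
eef_pos: [0.5274, 0.0429, 0.1483]
tcp_rot: [[0.996, 0.042, 0.076], [-0.076, 0.001, 0.997], [0.042, -0.999, 0.004]]
ft_force: [5.0, -0.1, -2.8]
width: 0.0084
bar x z 0.0160940896817008 0.10000567462245044 r 0.10129242162854069 t 0.9659316462394276 lat 0.0010869113942970645 F [ 5.01517103 -0.09750351 -2.82454251] w 0.008441219425913731 qd 0.37629043133094775 time 12.6 tilt [ 4.21028752e-02  9.73970942e-04 -9.99112806e-01]
to 1.066 [-0.01038836  0.00224046 -0.0011419 ]
to 1.166 [-0.02012129  0.00173875 -0.00118304]
to 1.266 [-0.02985567  0.00221122 -0.00122806]
to 1.068 [-0.01058901  0.00222023 -0.0011427 ]
```

```bash
python3 -m crank '[-1,-0.004,0.0007,0,0,0,0.015, -1,-0.004,0.0007,0,0,0,0.015, -1,0,0,0,0,0,0, -1,0,0,0,0,0,0]'; python3 ang.py
python3 - <<'E'
from h import *
c=np.zeros((600,800,3),np.uint8)
d=grab("side");c[:,:400]=cv2.resize(d["pixels"][155:230,300:350],(400,600),interpolation=cv2.INTER_NEAREST)
d=grab("top");c[:,400:]=cv2.resize(d["pixels"][140:215,285:335],(400,600),interpolation=cv2.INTER_NEAREST)
cv2.imwrite("pics/held.png",cv2.convertScaleAbs(c,alpha=1.1))
E
```

```text
time: 13.0
eef_pos: [0.5247, 0.0432, 0.1489]
tcp_rot: [[0.997, 0.02, 0.076], [-0.076, 0.003, 0.997], [0.02, -1.0, 0.005]]
ft_force: [4.2, 0.7, -0.5]
width: 0.0083
bar x z 0.013683683210822611 0.10060240173096921 r 0.10152874676786602 t 0.9903074408127559 lat 0.0011432160394817938 F [ 4.23221046  0.73524369 -0.50132218] w 0.00829378367624911 qd 0.452969066184281 time 13.0 tilt [ 0.02017867  0.00332302 -0.99979087]
to 1.09 [-0.01030861  0.00295272 -0.00120819]
to 1.19 [-0.02005431  0.00290322 -0.00125607]
to 1.29 [-0.02975624  0.00382692 -0.00130836]
to 1.068 [-0.00813848  0.00309666 -0.00119816]
```

View pics/held.png

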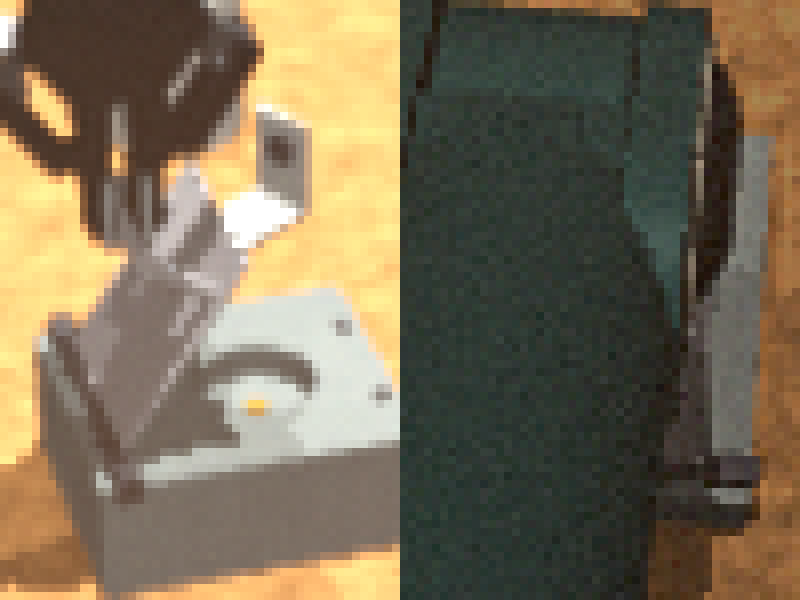

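```bash
cat > fl.py <<'E'
from h import *
import pickle
np.set_printoptions(precision=2,suppress=True)
s=pickle.load(open("side0.pkl","rb"))
c=np.array([.5682,.0386]);a=np.radians(-4.1);ax=np.array([np.cos(a),np.sin(a)]);ay=np.array([-ax[1],ax[0]])
B=lambda x,y,z:np.r_[c+x*ax+y*ay,z]
P=lambda p:(proj(s,p)-(300,155))*8
print("stud",P(B(.015,0,.045)),"c2",P(B(.075,.065,.06)),"b3",P(B(-.075,-.065,0)))
for t in(.85,.9,.95,1.,1.05,1.1,1.15):
    F=lambda x,y,z:B(-.06+x*np.cos(t)-z*np.sin(t),y,.061+x*np.sin(t)+z*np.cos(t))
    print(t,"near",P(F(.11,-.047,0)),P(F(.11,-.047,.004)),"far",P(F(.11,.047,0)),P(F(.11,.047,.004)))
E
python3 fl.py
```

```text
stud [245.47 408.95] c2 [324.71 286.65] b3 [ 97.53 605.85]
0.85 near [270.85 283.47] [264.23 279.54] far [208.32 176.6 ] [201.93 172.71]
0.9 near [261.55 278.3 ] [254.63 274.69] far [199.35 171.48] [192.68 167.91]
0.95 near [251.84 273.58] [244.63 270.33] far [190.  166.8] [183.05 163.56]
1.0 near [241.75 269.35] [234.27 266.45] far [180.28 162.59] [173.08 159.69]
1.05 near [231.3  265.61] [223.56 263.08] far [170.22 158.85] [162.78 156.31]
1.1 near [220.51 262.38] [212.54 260.22] far [159.85 155.61] [152.2  153.42]
1.15 near [209.41 259.67] [201.23 257.88] far [149.2  152.86] [141.34 151.04]
```

```bash
python3 -m crank '[-1,-0.005,0,-0.0006,0,0,0, -1,-0.005,0,-0.0006,0,0,0]'; python3 ang.py; python3 -m crank '[-1,0,0,0,0,0,0, -1,0,0,0,0,0,0]';python3 ang.py
```

```text
time: 13.3
eef_pos: [0.5175, 0.0438, 0.1498]
tcp_rot: [[0.997, 0.027, 0.076], [-0.076, 0.005, 0.997], [0.026, -1.0, 0.007]]
ft_force: [5.7, 2.1, -0.0]
width: 0.0077
bar x z 0.006405401508727052 0.10153620185835449 r 0.1017380433088258 t 1.0624938664564991 lat 0.0011934226320002906 F [ 5.72356496  2.11542215 -0.0161299 ] w 0.007669921737748838 qd 6.072006715078222 time 13.3 tilt [ 0.02659339  0.00452555 -0.99963609]
to 1.162 [-0.01011021  0.00383145 -0.00126529]
to 1.262 [-0.01983802  0.00442356 -0.00131456]
to 1.362 [-0.02945808  0.00598386 -0.00136953]
to 1.068 [-0.00090669  0.00416709 -0.00122443]
time: 13.5
eef_pos: [0.5175, 0.0438, 0.1499]
tcp_rot: [[0.997, 0.027, 0.076], [-0.076, 0.004, 0.997], [0.027, -1.0, 0.007]]
ft_force: [4.5, 0.5, -1.2]
width: 0.008
bar x z 0.006344277578925986 0.10157715558005762 r 0.10177508729415904 t 1.0631185881425844 lat 0.0012290174771567247 F [ 4.50804537  0.49881552 -1.24330163] w 0.007959345843235108 qd 0.25859329326254465 time 13.5 tilt [ 0.02703244  0.00449471 -0.99962445]
to 1.163 [-0.01011314  0.00386998 -0.00129709]
to 1.263 [-0.01984086  0.00446389 -0.00134246]
to 1.363 [-0.02946067  0.00602596 -0.00139358]
to 1.068 [-0.00084886  0.00420903 -0.00125969]
```

```bash
python3 - <<'E'
from h import *
d=grab("side");c=cv2.resize(d["pixels"][168:218,300:350],(800,600)[::1],interpolation=cv2.INTER_CUBIC)[:, :]
c=cv2.resize(d["pixels"][168:218,302:352],(600,600),interpolation=cv2.INTER_NEAREST)
cv2.imwrite("pics/held2.png",cv2.convertScaleAbs(c,alpha=1.1))
E
sed -i 's/(proj(s,p)-(300,155))\*8/(proj(s,p)+(1.42,-.25)-(302,168))*12/' fl.py; python3 fl.py
```

```text
stud [361.24 454.43] c2 [480.11 270.98] b3 [139.33 749.77]
0.85 near [399.31 266.21] [389.39 260.31] far [305.52 105.9 ] [295.94 100.07]
0.9 near [385.36 258.44] [374.98 253.04] far [292.07  98.22] [282.05  92.86]
0.95 near [370.8  251.38] [359.98 246.49] far [278.03  91.2 ] [267.61  86.35]
1.0 near [355.66 245.03] [344.44 240.67] far [263.46  84.89] [252.65  80.54]
1.05 near [339.98 239.42] [328.38 235.61] far [248.37  79.28] [237.21  75.47]
1.1 near [323.8  234.57] [311.85 231.32] far [232.82  74.41] [221.33  71.14]
1.15 near [307.16 230.5 ] [294.89 227.82] far [216.84  70.29] [205.05  67.57]
```

View pics/held2.png

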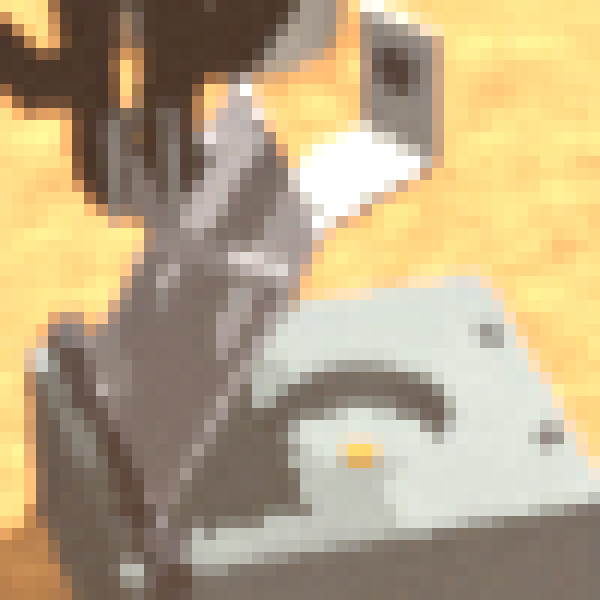

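The free-edge corners at (245,80) and about (325,232) give t ≈ 1.05–1.09, and the arm's arc gives 1.063. The target is 1.068, and the hold isn't creeping, so I'm handing in.

```bash
python3 -c "
from h import *
print(env.get_state()['ft_force'],env.get_state()['time']);print(ticket.sign_off())"
```

```text
[ 4.08633097 -0.12376248 -0.73175972] 13.55
the job is handed in; nothing more can be done
None
```

I moved the black resistor block into the tray farthest to the robot's right. I then lifted the flap by its bar to about 1.06 rad and handed the job in at 13.6 s, still gripping the bar. The sign-off gives no verdict, so these are my own last checks:

- **Resistor:** a picture after release shows it flat, the same way up, near the middle of the tray. I did not look at it again after that.
- **Flap angle:** the arm's position gives 1.063 rad and the side picture gives 1.05–1.09. I aimed for 1.068, from a lens height of about 116 mm (good to about 3 mm).
- **Hold:** the pose did not creep over the last two rows. The flap pulls on the tool with about 4 N, and the grasp point is about 6 mm from the bar.

**What disagreed:**
- The side camera sits about 1.4 pixels off from the top camera and the arm, and I corrected for that.
- The bar's radius from the hinge came out 4 mm larger than the nominal 97.5 mm, either from a small slip in the pads or from an error in my hinge position.
- The first grip on the resistor was too shallow, so I opened the fingers, went deeper and gripped it again.

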